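# Close the split casting mould, pin it and hold the seam tight

## Task

The two-part casting mould has a new rubber seal glued into its seam. First swing the hinged half shut; then take from the pin stand the one locking pin that goes right through all three knuckles with its head resting on the top one, and push it home. Then press the two halves tightly together so that the seal is squeezed, and finish while still holding them pressed like that; leave the other two pins standing in their sockets and do not disturb the things round about.

Things in the scene. Friction and masses are not known exactly. Their poses are not given: they have to be found in the camera images.
- mould: Steel base plate of the split aluminium casting mould, 160 (x) x 84 (y) x 10 mm, fixed to the worktop. Origin: centre of its underside; x points from the knuckles to the hinge, z up. On it stand two half blocks, 80 mm long (x -40 to 40 when shut), tops 70 mm above the worktop; shut, the pair is 48 mm wide (y -24 to 24). The upright hinge is at x = +50 mm, y = 0.
- fixed_half: The half of the mould that does not move, at y -24 to -1 mm; origin and axes are those of the base plate. It carries the upper and the lower of the three round knuckles (24 mm across, at x = -52 mm, y = 0): 56 to 70 mm and 16 to 30 mm above the worktop.
- swing_half: The half that swings, opening towards the base plate's +y. Origin on the hinge axis at worktop height; its own -x runs along the half to the free end, +y out of its flat outer face, which is at y = +24 mm, x -90 to -10 mm, 12 to 70 mm above the worktop. It carries the middle knuckle (34 to 52 mm above the worktop, axis at its own x = -102 mm, y = 0).
- mould_hinge (a joint): Angle of the swinging half, rad: 0 when it is shut as far as the rubber seal, the three bores in line; starts at 0.5 to 1.0; stays where it is left (friction 0.03 N m).
- seal (a joint): How far the rubber seal in the seam is squeezed, as the extra closing angle of the shut swinging half, rad: 0 untouched, 0.012 fully squeezed (1.1 mm at the free end). The seal is springy: 0.32 N m about the hinge (6 N at mid-length) squeezes it fully, 0.08 N m not at all, and it springs back to 0 as soon as the half is let go, pin or no pin.
- bore_top (a point): Centre of the upright bore in the top face of the upper knuckle, 70 mm above the worktop; axes as the base plate's. The bores of all three knuckles are 10.4 mm wide; the base plate's top lies 60 mm below this point.
- pin_stand: Grey stand fixed to the worktop, 36 (x) x 150 (y) x 30 mm on a 46 x 160 x 4 mm foot, three sockets in a row at y = -48, 0 and +48 mm, each 9.6 mm wide and 22 mm deep (bottom 8 mm above the worktop). Origin at the centre of its underside, z up.
- pin_a: Loose steel pin upright in one of the stand's sockets (which varies): shank 8 mm thick, 38 mm long, with a 6 mm tapered tip; above it a 19 mm collar 3 mm high and a 15 mm fluted round grip 26 mm high. The three pins look alike but for the shank's length. Origin at the very tip, z up along the pin: collar underside 38 mm, top of the grip 67 mm from it.
- pin_b: Loose steel pin upright in one of the stand's sockets (which varies): shank 8 mm thick, 57 mm long, with a 6 mm tapered tip; above it a 19 mm collar 3 mm high and a 15 mm fluted round grip 26 mm high. The three pins look alike but for the shank's length. Origin at the very tip, z up along the pin: collar underside 57 mm, top of the grip 86 mm from it.
- pin_c: Loose steel pin upright in one of the stand's sockets (which varies): shank 8 mm thick, 78 mm long, with a 6 mm tapered tip; above it a 19 mm collar 3 mm high and a 15 mm fluted round grip 26 mm high. The three pins look alike but for the shank's length. Origin at the very tip, z up along the pin: collar underside 78 mm, top of the grip 107 mm from it.
- stain_bottle: Bystander: amber bottle with white cap, 37 x 37 x 69 mm, loose; origin at the centre of its underside.
- forceps: Bystander: steel forceps lying flat, 119 mm long (own y), 14 x 9 mm, loose; origin at the centre of the underside.
- tape_roll: Bystander: roll of tape lying flat, 52 x 52 x 18 mm, loose; origin at the centre of its underside.
- vial: Bystander: small vial with white cap, 23 x 23 x 46 mm, loose; origin at the centre of its underside.
- pen: Bystander: pen lying flat, 136 mm long (own y), 9 mm thick, loose; origin at the centre of its underside.
There are look-alikes about, which are no part of the job. What is shaped like the pin_b but purple is not meant.

How it is judged:
By the outcome, as a careful person would: the job done as asked, in the order asked, and still so for the second after the job is handed in, while the arm keeps its last pose, push and grip.
It also fails if it takes over 67 s, if anything falls off the work surface, if the arm or the gripper's body presses on something with over 40 N, if the wrist force passes 120 N, or if a joint passes its speed limit or range.

## Robot

A 6-joint arm with a two-finger parallel gripper is mounted at the origin on a cart in front of the work surface, level with it; the furniture and walls round the work are solid. World frame = base frame: x ahead of the robot, y to its left, z up, the work surface at z = 0. Lengths are in m, angles in rad, forces in N, time in s.
With the tool pointing down it reaches from about 0.35 to 0.975 m from the base axis. Payload 4.9 kg.
Tool frame: the origin (TCP) lies midway between the tips of the shut fingers; the grasp point (between the pads) lies 19 mm behind it; z points along the fingers, y is the line along which they close (so a half turn about z gives the same grasp; the last joint's range is limited). The gripper opens to 85 mm and grips with 20 to 120 N. Pads are 22 mm wide; open, the fingers measure 114 mm over their backs; the gripper's body (76 mm by 85 mm) begins 54 mm behind the grasp point. The pads swing forward as they close: fully open they stand 13 mm farther back than shut.
Start: joints at [-1.279, 0.053, 1.613, -0, 1.476, -0.119], TCP at [0.25, -0.573, 0.231] pointing down, gripper open.
Joint ranges: [-3.01, 3.01], [-1.01, 2.22], [0.06, 2.58], [-1.02, 4.17], [0.09, 2.62], [-3.14, 3.14]. Speed limits (rad/s): [2.57, 2.57, 3.14, 3.14, 3.14, 3.14].

## Interface

Orientations are given as a unit quaternion [w, x, y, z].
In Python, from plant import * gives the robot as it stands.
- The arm moves only by the tool jog_arm, never from a script. Its argument "targets" is a list of rows, each a list of 3 entries, a list of its own where there are three numbers: the shift along the tool's x, y, z in units of 25 mm (1.0 is 25 mm), then the turn, a rotation vector about the tool's x, y, z in units of 8 degrees (1.0 is 8 degrees), then the opening in per cent of the stroke, from 0 (shut) to 100 (fully open). A call has 1 to 8 rows; each row is the pose to reach, as a shift and turn from the pose commanded when the call began, along the tool's axes at that moment; what a row does not reach only later rows make up. A row lasts 1/8 s, in which the tool goes at most 62.5 mm and 10.7 degrees, less where a joint would pass 70% of its speed; a pose out of reach is approached as far as the arm can. A call with a gripper value outside its range is refused whole. The fingers move at their own pace and stop on an object; the grip force is fixed at half the most. Time passes only in rows, so rows that repeat a pose let the fingers close. It gives the time, the measured TCP pose, the force, the opening and the grip force at its end, in the units of the state.
- state(): the state, without advancing time (a new reading comes with each control period).
- grab_frame(name): name is "scene" or "side" or "wrist"; returns (picture, depth): 400x640x3 uint8, red, green, blue; 400x640 float32, m along the optical axis (not along the pixel's ray), 0 where there is no reading.
- camera_params(name): a dict with "fovy" (degrees; the focal length in pixels is half the picture's height over the tangent of half this angle, whatever the lens; pixels are square), "cx", "cy" (the principal point, pixels), "rvec" (rotation vector, rad) and "tvec" (3), from world to camera coordinates, as OpenCV has them; the wrist camera has in their place "hand_eye" (4x4, takes a point from camera to tool coordinates, whose origin is the TCP and whose axes are the flange's). Camera axes: x right, y down, z forward; pixel columns grow to the right and rows downward; lengths in m; the calibration is good to about 2 mm. A picture is of the moment at which its call begins: read the wrist's pose just before it. camera_params takes no time and is no camera call.
- job_done(): hands the job in; it is judged then, once.
The state is a dict: "time": time; "joint_pos": joint angles; "joint_vel": joint speeds; "joint_efforts": joint torques, N m; "tool_pos": TCP position; "tool_rot": TCP orientation; "contact_force": force on the tool from outside, world axes, zero at the start; "ft_torque": the same for the moment, N m; "gripper_width": opening from 0.0 (shut) to 1.0 (fully open); "grasp_force": force on a finger pad.
Only numpy, scipy, OpenCV 4.12 (cv2) and the standard library are available. Lean on these libraries where they do the work, as an engineer would, in place of code of your own. Each camera call takes 0.05 s, during which the arm holds its last target. There are 200 camera calls.

## Working session

There is one attempt and no reset: what is moved stays moved. The work goes in short steps, Python scripts to look and compute and a tool call to move; the robot and the scene stay as the last step left them, time stands still between calls to the robot, and variables do not carry over. Pictures are saved under pics/ and viewed, at most 10 in all, crops included, and the job is handed in when it is done.

Besides the shell and the picture viewer there is one more tool, called after ">>>" by a JSON object that holds its "fn" and its "kwargs", one argument or row to a line. jog_arm: Moves the arm, as the interface text tells. Its arguments: {"type":"object","properties":{"targets":{"type":"array"}},"required":["targets"]}

```bash
mkdir -p pics; ls; cat > h.py <<'E'
from plant import *
import numpy as np, cv2
from scipy.spatial.transform import Rotation as R
def K(name):
    p=camera_params(name); f=200/np.tan(np.radians(p['fovy'])/2); return p,f
def T_cw(name,st=None):
    p,f=K(name)
    if 'hand_eye' in p:
        q=st['tool_rot']; T=np.eye(4); T[:3,:3]=R.from_quat([q[1],q[2],q[3],q[0]]).as_matrix(); T[:3,3]=st['tool_pos']
        return T@np.array(p['hand_eye'])
    M=np.eye(4); M[:3,:3]=R.from_rotvec(np.ravel(p['rvec'])).as_matrix(); M[:3,3]=np.ravel(p['tvec'])
    return np.linalg.inv(M)
def cloud(name,depth,st=None):
    p,f=K(name); v,u=np.mgrid[0:400,0:640]
    P=np.stack([(u-p['cx'])/f*depth,(v-p['cy'])/f*depth,depth,np.ones_like(depth)],-1)
    W=(P@T_cw(name,st).T)[...,:3]; W[depth<=0]=np.nan; return W
def snap(name,tag):
    st=state(); im,d=grab_frame(name); cv2.imwrite(f'pics/{tag}.png',im[...,::-1]); W=cloud(name,d,st)
    np.savez(f'{tag}.npz',im=im,W=W,d=d); return im,W,st
E
python3 - <<'E'
from h import *
for n in ['scene','side']:
    im,W,st=snap(n,n+'0'); print(camera_params(n))
print(camera_params('wrist')); print(st)
a=cv2.imread('pics/scene0.png');b=cv2.imread('pics/side0.png')
E
```

```text
pics
{'fovy': 57.449877077054126, 'cx': 317.6208105500361, 'cy': 191.73106345729076, 'rvec': array([ 1.17986587, -2.1043349 ,  1.1252536 ]), 'tvec': array([0.19474264, 0.32847689, 0.53928811])}
{'fovy': 47.99977057444919, 'cx': 326.1906829093915, 'cy': 195.22810831428887, 'rvec': array([ 1.89483817, -0.29975181,  0.19660528]), 'tvec': array([-0.50248905,  0.11510938,  1.03619054])}
{'fovy': 60.08100546950784, 'cx': 322.0370381741029, 'cy': 201.8181673794874, 'hand_eye': array([[ 1.91171014e-04, -9.60486199e-01, -2.78327549e-01,
         7.09973312e-02],
       [ 9.99999953e-01,  1.16613324e-04,  2.84432918e-04,
         9.08961632e-04],
       [-2.40737192e-04, -2.78327590e-01,  9.60486176e-01,
        -1.43433041e-01],
       [ 0.00000000e+00,  0.00000000e+00,  0.00000000e+00,
         1.00000000e+00]])}
{'time': 0.05, 'joint_pos': array([-1.27903081e+00,  5.33722044e-02,  1.61428713e+00,  1.76926921e-05,
        1.47596214e+00, -1.19003481e-01]), 'joint_vel': array([ 0.00118747, -0.00024701, -0.00072689, -0.00140693,  0.00101811,
        0.00064234]), 'joint_efforts': array([ 1.87948558e-05, -3.95179904e+01, -3.71657932e+01, -7.99147006e-05,
        4.07410611e-03,  9.34095851e-06]), 'tool_pos': array([ 0.24939802, -0.57241995,  0.23005759]), 'tool_rot': array([-1.01138722e-03,  9.78982310e-01,  2.03942659e-01, -7.87439063e-05]), 'contact_force': array([ 0.00823343, -0.18274117, -0.28278535]), 'ft_torque': array([-0.03181732,  0.00323844, -0.01544327]), 'grasp_force': 0.0, 'gripper_width': 1.0007339488562796}
```

View pics/scene0.png

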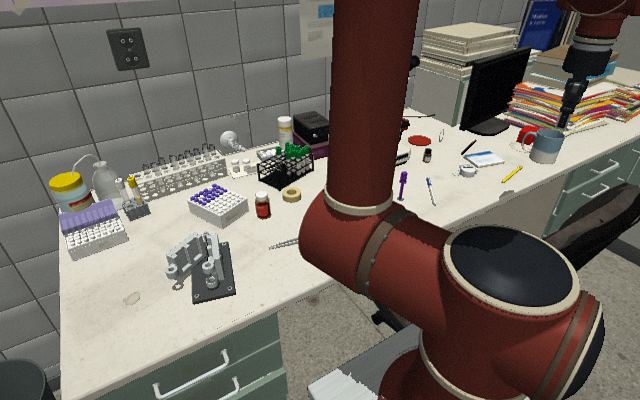

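View pics/side0.png

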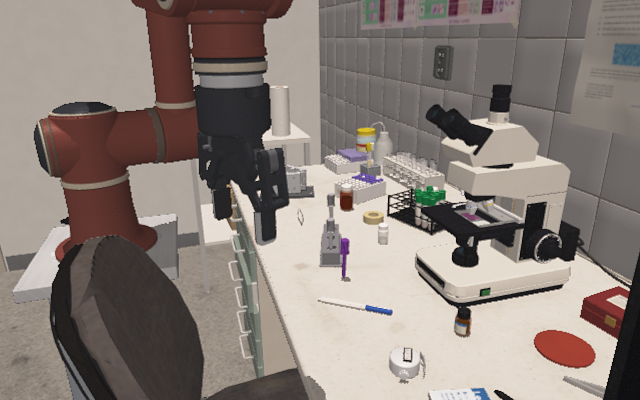

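The scene picture shows the mould at (212,270), open half to the left, and the purple look-alike pin at (403,185); the stand is hidden by the arm. The side picture shows the stand end-on at (331,245) with pins in line, the purple one at (345,255), the bottle at (347,195), the tape roll at (373,216) and the vial at (383,233).

```bash
python3 - <<'E'
from h import *
s=np.load('scene0.npz'); W=s['W']
for n,u,v in [('mould',212,270),('plate',222,285),('swing',190,250),('bottle',263,203),('tape',292,194),('purple',403,185),('forceps',285,245),('kn',212,268)]:
    print(n,np.round(W[v,u],3))
s=np.load('side0.npz'); W2=s['W']
for n,u,v in [('stand',328,255),('pin',331,205),('stand top',331,232),('purple',345,250),('vial',383,236),('bottle',347,200),('mould',293,185),('pen',350,305),('tape',373,217)]:
    print(n,np.round(W2[v,u],3))
im=cv2.imread('pics/scene0.png')[215:315,140:260]; b=cv2.imread('pics/side0.png')[165:285,260:400]
a=cv2.resize(im,None,fx=3.3,fy=3.3,interpolation=cv2.INTER_CUBIC); b=cv2.resize(b,None,fx=2.8,fy=2.8,interpolation=cv2.INTER_CUBIC)
h=max(a.shape[0],b.shape[0]); o=np.zeros((h,a.shape[1]+b.shape[1],3),np.uint8); o[:a.shape[0],:a.shape[1]]=a;o[:b.shape[0],a.shape[1]:]=b
cv2.imwrite('pics/crop1.png',o); print(o.shape)
# mould top pts
W=np.load('scene0.npz')['W']; sub=W[215:315,140:260].reshape(-1,3)
for lo,hi in [(0.006,0.013),(0.064,0.076)]:
    q=sub[(sub[:,2]>lo)&(sub[:,2]<hi)]; print(lo,len(q),q.min(0).round(3),q.max(0).round(3), cv2.minAreaRect(q[:,:2].astype(np.float32)*1000))
E
```

```text
mould [0.409 0.219 0.06 ]
plate [0.41  0.207 0.01 ]
swing [0.494 0.24  0.056]
bottle [0.577 0.038 0.051]
tape [ 0.641 -0.075  0.002]
purple [ 0.457 -0.315  0.05 ]
forceps [0.457 0.04  0.004]
kn [0.408 0.218 0.066]
stand [ 0.45  -0.257  0.025]
pin [ 0.492 -0.149  0.091]
stand top [ 0.463 -0.239  0.068]
purple [ 0.462 -0.325  0.067]
vial [ 0.598 -0.203  0.023]
bottle [0.591 0.015 0.034]
mould [0.484 0.188 0.034]
pen [ 0.44  -0.413  0.006]
tape [ 0.623 -0.086  0.02 ]
(336, 788, 3)
0.006 1367 [0.381 0.05  0.006] [0.672 0.279 0.013] ((512.8021850585938, 185.53890991210938), (156.1023712158203, 278.4389953613281), 58.393253326416016)
0.064 700 [0.404 0.178 0.064] [0.531 0.287 0.072] ((473.9654846191406, 218.048828125), (108.74764251708984, 97.14730834960938), 35.64691925048828)
```

View pics/crop1.png

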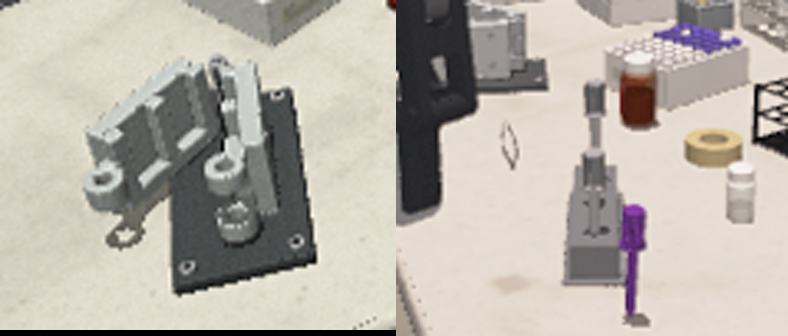

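Candidates for the wanted pin: the pin seen at side (331,205), the nearer one at (331,232), a third one hidden, and the purple decoy at (345,255), which is not meant. The pin that fits is the 57 mm one: 54 mm runs through the knuckles and the plate lies at 60 mm. Seated in its socket, its collar is at 65 mm and its top at 94 mm. I'll move over the stand to see.

>>> {"fn": "jog_arm", "kwargs": {
  "targets": [
    [[1.2,-1,-1.5],[0,0,0.5],60],
    [[3,-2.5,-3],[0,0,1],60],
    [[5,-4.2,-5],[0,0,2],60],
    [[7,-6,-5],[0,0,2.9],60],
    [[9,-8,-5],[0,0,2.9],60],
    [[11,-9.5,-5],[0,0,2.9],60],
    [[11.8,-10.1,-5],[0,0,2.9],60],
    [[11.8,-10.1,-5],[0,0,2.9],60]
  ]
}}

```text
time: 1.1
tool_pos: [0.4204, -0.2204, 0.3562]
tool_rot: [-0.0, 1.0, 0.006, 0.0]
contact_force: [-0.2, 0.3, -0.6]
gripper_width: 0.597
grasp_force: 0.0
```

```bash
python3 - <<'E'
from h import *
im,W,st=snap('wrist','w1'); print(st['time'],st['tool_pos'],st['tool_rot'],st['joint_pos'])
im2,W2,_=snap('scene','scene1')
o=np.vstack([im,im2])[...,::-1]; o=cv2.resize(o,None,fx=.75,fy=.75,interpolation=cv2.INTER_AREA); cv2.imwrite('pics/m1.png',o)
E
```

```text
1.1 [ 0.4203839  -0.22039343  0.35616177] [-2.70873017e-04  9.99980001e-01  6.31720449e-03  1.33513741e-04] [-6.40194346e-01 -3.55808916e-01  1.77425270e+00  6.00238194e-04
  1.72326205e+00  9.18058615e-01]
```

View pics/m1.png

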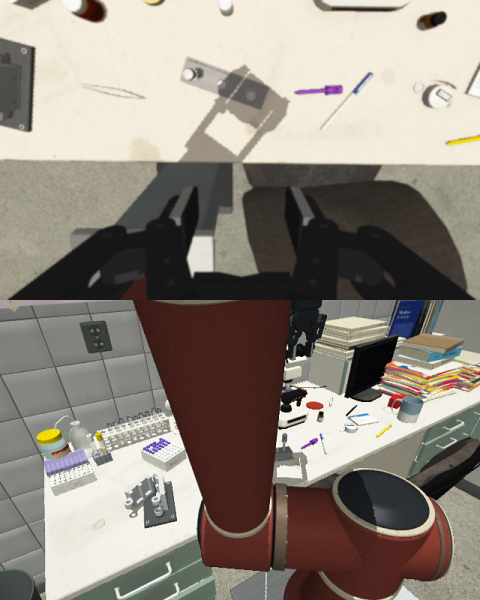

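The wrist view (top) shows the stand at about (225,85) with a bright pin head at (190,72), the purple decoy at (318,91), the pen at (345,100), the forceps at (113,91) and the mould at the left edge. The scene view (bottom) shows the mould clearly at (150,497).

```bash
python3 - <<'E'
from h import *
s=np.load('w1.npz'); W=s['W']; 
m=(W[...,0]>0.38)&(W[...,0]<0.56)&(W[...,1]>-0.30)&(W[...,1]<-0.08)&(W[...,2]>0.02)&(W[...,2]<0.14)
st=m&(abs(W[...,2]-0.03)<0.005); q=W[st]; 
print('stand top',len(q),cv2.minAreaRect(q[:,:2].astype(np.float32)*1000))
hi=(m&(W[...,2]>0.05)).astype(np.uint8); n,l,ss,c=cv2.connectedComponentsWithStats(hi)
for i in range(1,n):
    q=W[l==i]; print(i,c[i].round(),len(q),q[:,2].max().round(4)); 
    t=q[q[:,2]>q[:,2].max()-0.006]; print('   top',t.mean(0).round(4),len(t),t.min(0).round(3),t.max(0).round(3))
    print(np.histogram(q[:,2],bins=np.arange(.05,.13,.01)))
im=s['im'][60:160,220:380,::-1]; im=cv2.resize(im,None,fx=4.5,fy=4.5,interpolation=cv2.INTER_CUBIC)
# mould from scene1
s=np.load('scene1.npz'); W=s['W']; m2=(W[...,0]>.36)&(W[...,0]<.56)&(W[...,1]>.13)&(W[...,1]<.31)
t=m2&(abs(W[...,2]-.07)<.004); p=m2&(abs(W[...,2]-.01)<.004)
for k in (t,p):
    q=W[k]; print(len(q),cv2.minAreaRect(q[:,:2].astype(np.float32)*1000))
# plots of top map
def tm(q,f): 
    g=np.full((480,480,3),255,np.uint8)
    for x,y,z in q: cv2.circle(g,(int((0.32-y)*2400),int((.56-x)*2400)),2,(0,0,int(0)),-1)
    return g
g=tm(W[t],0); 
for x,y,z in W[p]: cv2.circle(g,(int((0.32-y)*2400),int((.56-x)*2400)),1,(0,0,255),-1)
g=g[:450,:480]; o=np.zeros((450,480+300,3),np.uint8); o[:,:480]=g; o[:450,480:]=cv2.resize(im,(300,188))[0:1].repeat(450,0)*0
o[:188,480:]=cv2.resize(im,(300,188)); cv2.imwrite('pics/m2.png',o)
E
```

```text
stand top 2555 ((478.9413757324219, -189.52877807617188), (150.3708953857422, 36.14299011230469), 71.316162109375)
1 [254.  98.] 280 0.1176
   top [ 0.4943 -0.1444  0.1153] 181 [ 0.486 -0.152  0.112] [ 0.502 -0.137  0.118]
(array([  2,   0,   0,  34,  34,  26, 184]), array([0.05, 0.06, 0.07, 0.08, 0.09, 0.1 , 0.11, 0.12]))
2 [297. 112.] 165 0.0775
   top [ 0.4789 -0.1894  0.0753] 142 [ 0.471 -0.197  0.072] [ 0.486 -0.182  0.077]
(array([ 14,   8, 143,   0,   0,   0,   0]), array([0.05, 0.06, 0.07, 0.08, 0.09, 0.1 , 0.11, 0.12]))
3 [334. 126.] 200 0.0962
   top [ 0.4636 -0.2347  0.0943] 149 [ 0.456 -0.242  0.091] [ 0.471 -0.227  0.096]
(array([  0,  35,   5,  11, 149,   0,   0]), array([0.05, 0.06, 0.07, 0.08, 0.09, 0.1 , 0.11, 0.12]))
635 ((474.4201965332031, 218.04147338867188), (110.12626647949219, 97.67129516601562), 35.46689987182617)
1295 ((471.55352783203125, 223.7563934326172), (111.03852844238281, 164.406982421875), 75.89657592773438)
```

View pics/m2.png

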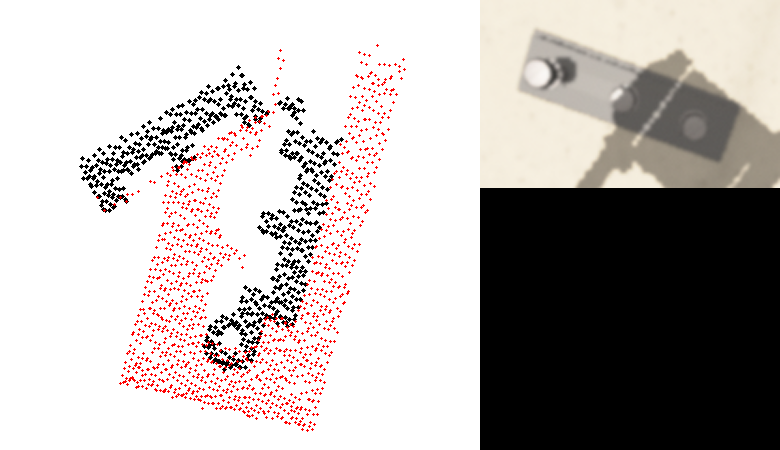

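Crop check: the three pin tops measure 0.115, 0.075 and 0.094 m, so pin_b is the one at (0.4636, -0.2347), grey rather than purple, and the stand row angle is 71.3°. Mould: x axis at about -13.9°, bore at about (0.418, 0.223), hinge at about (0.517, 0.198), opening about 0.79 rad. Next I check clearances around the push site.

```bash
python3 - <<'E'
from h import *
W=np.vstack([np.load(f)['W'].reshape(-1,3) for f in ('scene0.npz','scene1.npz','w1.npz')])
W=W[np.isfinite(W).all(1)]
xs=np.arange(.34,.68,.02); ys=np.arange(.44,.06,-.02)
print('y   ',*[f'{y*100:4.0f}' for y in ys])
for x in xs[::-1]:
    r=[]
    for y in ys:
        q=W[(abs(W[:,0]-x)<.01)&(abs(W[:,1]-y)<.01)&(W[:,2]<.4),2]; r.append(f'{np.percentile(q,98)*1000:4.0f}' if len(q)>1 else '   .')
    print(f'{x:.2f}',*r)
E
```

```text
y      44   42   40   38   36   34   32   30   28   26   24   22   20   18   16   14   12   10    8
0.66   36   36   35   30   19    1    1    2    1    2    2    2    2   43   49   49   49   49   49
0.64    1    1    1    2    1    1    1    2    2    2    1    2    2    2   48   49   49   49   49
0.62    1    1    1    1    1    1    2    2    2    3    2    1    2    2   44   49   48   48   43
0.60    1    1    1    2    1    1    2    2    2    2    2    .    3    3   20   45   41    3    2
0.58    1    1    1    1    1    1    1    2    2    2    .    .    3    3    3    3    3    2    3
0.56    1    1    1    1    1    2    2    1    2    .    .   -0    5    2    3    2    2    2    3
0.54    1    1    1    1    1    1    1    1    1    .    .   70   12   13   14    3    3    3    2
0.52    1    1    1    2    1    2    2    2    .   69   71   71   70   13   14    2    2    2    3
0.50    2    2    2    2    1    2    1    1   71   71   71   68   71   70   12    2    2    2    3
0.48    1    1    1    2    2    1    1   51   71   70   68   70   72   70   12    2    3    2    5
0.46    1    1    1    2    1    2    1   53   53   11   11   70   71   67   10    3    2    2    4
0.44    1    1    1    1    1    2    2    2    2   11   12   71   71   16    3    3    2    3    2
0.42    1    1    1    1    1    2    1    2    2   13   70   71   69   12    2    2    3    2    3
0.40    1    1    1    1    1    1    1    2    2   14   45   69   14   11    3    3    3    2    2
0.38    1    1    1    1    1    1    2    1    1    2    2    9   12   10    2    2    2    2    3
0.36    1    1    1    1    1    1    2    1    1    2    2    2    2    2    2    3    3    3    3
0.34    1    1    1    1    1    1    1    1    1    1    2    2    2    2    2    2    2    2    2
```

>>> {"fn": "jog_arm", "kwargs": {
  "targets": [
    [[0.5,-2.3,0],[0,0,-0.5],0],
    [[1,-4.6,0],[0,0,-1],0],
    [[1.5,-6.9,0],[0,0,-1.5],0],
    [[2,-9.2,0],[0,0,-2],0],
    [[2.6,-11.5,0],[0,0,-2.5],0],
    [[3.2,-13.8,0.5],[0,0,-3],0],
    [[3.8,-16.1,1],[0,0,-3.4],0],
    [[4.3,-18.4,1.5],[0,0,-3.75],0]
  ]
}}

```text
time: 2.2
tool_pos: [0.5252, 0.2369, 0.3179]
tool_rot: [0.0, 0.965, 0.261, -0.0]
contact_force: [0.7, -0.9, 0.0]
gripper_width: -0.003
grasp_force: 0.0
```

>>> {"fn": "jog_arm", "kwargs": {
  "targets": [
    [[-0.7,-2,1.5],[0,0,0],0],
    [[-0.7,-2,3.5],[0,0,0],0],
    [[-0.7,-2,5],[0,0,0],0],
    [[-0.7,-2,5],[0,0,0],0]
  ]
}}

```text
time: 2.7
tool_pos: [0.4821, 0.2689, 0.1893]
tool_rot: [0.001, 0.965, 0.261, -0.004]
contact_force: [1.5, 0.8, -0.3]
gripper_width: 0.001
grasp_force: 0.0
```

```bash
python3 - <<'E'
from h import *
im,W,st=snap('wrist','w2'); print(st['time'],st['tool_pos'].round(4),st['tool_rot'].round(4),st['joint_pos'].round(3))
im2,W2,_=snap('scene','scene2')
o=np.vstack([im,im2])[...,::-1]; o=cv2.resize(o,None,fx=.75,fy=.75,interpolation=cv2.INTER_AREA); cv2.imwrite('pics/m3.png',o)
E
```

```text
2.7 [0.4821 0.2689 0.1893] [ 6.000e-04  9.655e-01  2.605e-01 -4.300e-03] [ 0.374 -0.086  1.821 -0.     1.415  1.418]
```

View pics/m3.png

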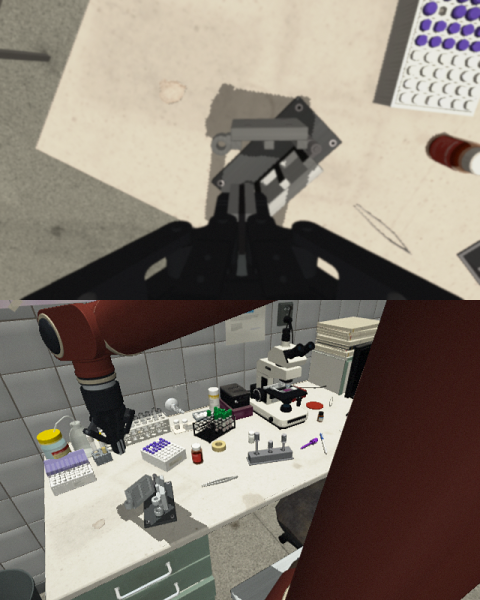

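The wrist view shows the swinging half level at (262,130) with its knuckle at (220,142) on the left and the fixed half at (290,165). The scene view shows the stand at (270,453) with three grey pins, and the arm still inboard of the outer face. I'll shift outward, then go down.

>>> {"fn": "jog_arm", "kwargs": {
  "targets": [
    [[1.2,0.1,0],[0,0,0],0],
    [[2.4,0.1,0],[0,0,0],0],
    [[2.4,0.1,2],[0,0,0],0],
    [[2.4,0.1,4],[0,0,0],0],
    [[2.4,0.1,6],[0,0,0],0],
    [[2.4,0.1,6.2],[0,0,0],0],
    [[2.4,0.1,6.2],[0,0,0],0]
  ]
}}

```text
time: 3.68
tool_pos: [0.5389, 0.2998, 0.0417]
tool_rot: [-0.0, 0.965, 0.261, 0.002]
contact_force: [-0.6, -0.0, 0.5]
gripper_width: -0.002
grasp_force: 0.0
```

```bash
python3 - <<'E'
from h import *
st=state(); p=st['tool_pos']; print(p.round(4),st['contact_force'].round(2))
W=np.load('w2.npz')['W']; 
m=(W[...,0]>.36)&(W[...,0]<.56)&(W[...,1]>.13)&(W[...,1]<.33)&(abs(W[...,2]-.07)<.005)
a=np.radians(-13.9); H=np.array([.5168,.198])
q=W[m]; loc=(q[:,:2]-H)@np.array([[np.cos(a),-np.sin(a)],[np.sin(a),np.cos(a)]])
sw=q[loc[:,1]>.02+0.25*0]; print(len(sw),cv2.minAreaRect(sw[:,:2].astype(np.float32)*1000), sw[:,2].mean())
# relative path: keep contact at local(-.075, y0) & rotate
import math
L=.072; q4=st['tool_rot']; Rm=R.from_quat([q4[1],q4[2],q4[3],q4[0]]).as_matrix()
for th in [.9,.8,.7,.6,.5,.4,.3,.2,.1,.05,0]:
    phi=a+np.pi-th; d=np.array([math.cos(phi),math.sin(phi)]); n=np.array([math.sin(phi),-math.cos(phi)])
    t=H+L*d+(.024+.011)*n; D=Rm.T@np.array([*(t-p[:2]),0]); print(th,t.round(3),'tool units',(D/.025).round(2), 'yaw n',round(math.degrees(math.atan2(n[1],n[0])),1))
E
```

```text
[0.5389 0.2998 0.0417] [-0.59 -0.01  0.54]
2216 ((504.2090148925781, 247.41574096679688), (23.67705535888672, 79.92316436767578), 31.031620025634766) 0.0704736645873916
0.9 [0.519 0.278] tool units [-1.14  0.35 -0.  ] yaw n 24.5
0.8 [0.511 0.278] tool units [-1.42  0.19 -0.01] yaw n 30.3
0.7 [0.503 0.277] tool units [-1.71  0.07 -0.01] yaw n 36.0
0.6 [0.495 0.275] tool units [-2.02 -0.03 -0.01] yaw n 41.7
0.5 [0.487 0.272] tool units [-2.33 -0.09 -0.01] yaw n 47.5
0.4 [0.48  0.269] tool units [-2.65 -0.13 -0.01] yaw n 53.2
0.3 [0.473 0.265] tool units [-2.97 -0.13 -0.01] yaw n 58.9
0.2 [0.467 0.26 ] tool units [-3.29 -0.1  -0.01] yaw n 64.6
0.1 [0.461 0.255] tool units [-3.6  -0.03 -0.01] yaw n 70.4
0.05 [0.458 0.252] tool units [-3.76  0.01 -0.01] yaw n 73.2
0 [0.455 0.249] tool units [-3.91  0.06 -0.02] yaw n 76.1
```

>>> {"fn": "jog_arm", "kwargs": {
  "targets": [
    [[-0.8,0.2,0],[0,0,0],0],
    [[-1.3,0.2,0],[0,0,0],0],
    [[-1.7,0.05,0],[0,0,-0.7],0],
    [[-2.1,-0.05,0],[0,0,-1.6],0],
    [[-2.5,-0.12,0],[0,0,-2.6],0],
    [[-2.9,-0.13,0],[0,0,-3.5],0],
    [[-3.2,-0.1,0],[0,0,-4.4],0],
    [[-3.5,-0.05,0],[0,0,-5.2],0]
  ]
}}

```text
time: 4.68
tool_pos: [0.4619, 0.2571, 0.0415]
tool_rot: [0.0, 0.808, 0.589, 0.002]
contact_force: [0.3, 1.2, 0.4]
gripper_width: -0.001
grasp_force: 0.4
```

>>> {"fn": "jog_arm", "kwargs": {
  "targets": [
    [[-0.06,0.04,0],[0,0,-0.5],0],
    [[-0.12,0.06,0],[0,0,-0.5],0]
  ]
}}

```text
time: 4.92
tool_pos: [0.4623, 0.2536, 0.041]
tool_rot: [0.0, 0.789, 0.615, 0.002]
contact_force: [0.8, 0.4, 0.7]
gripper_width: 0.002
grasp_force: 0.3
```

>>> {"fn": "jog_arm", "kwargs": {
  "targets": [
    [[-0.04,0,0],[0,0,0],0],
    [[-0.08,0,0],[0,0,0],0],
    [[-0.08,0,0],[0,0,0],0]
  ]
}}

```text
time: 5.3
tool_pos: [0.4607, 0.251, 0.0389]
tool_rot: [0.0, 0.788, 0.615, 0.0]
contact_force: [0.1, 0.1, -0.6]
gripper_width: -0.001
grasp_force: 0.2
```

>>> {"fn": "jog_arm", "kwargs": {
  "targets": [
    [[-0.04,0,0],[0,0,0],0],
    [[-0.08,0,0],[0,0,0],0],
    [[-0.08,0,0],[0,0,0],0]
  ]
}}

```text
time: 5.68
tool_pos: [0.46, 0.2494, 0.0388]
tool_rot: [-0.0, 0.788, 0.615, 0.0]
contact_force: [-0.4, 2.1, -0.5]
gripper_width: 0.001
grasp_force: 1.1
```

>>> {"fn": "jog_arm", "kwargs": {
  "targets": [
    [[-0.04,0,0],[0,0,0],0],
    [[-0.04,0,0],[0,0,0],0]
  ]
}}

```text
time: 5.92
tool_pos: [0.4598, 0.2487, 0.039]
tool_rot: [-0.001, 0.788, 0.615, 0.0]
contact_force: [-1.2, 5.4, 0.3]
gripper_width: -0.002
grasp_force: 2.4
```

>>> {"fn": "jog_arm", "kwargs": {
  "targets": [
    [[-0.03,0,0],[0,0,0],0],
    [[-0.03,0,0],[0,0,0],0]
  ]
}}

```text
time: 6.18
tool_pos: [0.4596, 0.2483, 0.039]
tool_rot: [-0.001, 0.788, 0.615, 0.001]
contact_force: [-0.3, 6.2, 0.3]
gripper_width: 0.001
grasp_force: 3.0
```

Force has risen to 6 N, so the half is against the seal. I'll back off, rise and measure the bore.

>>> {"fn": "jog_arm", "kwargs": {
  "targets": [
    [[0.6,0,0],[0,0,0],0],
    [[1.5,0,0],[0,0,0],0],
    [[1.5,0,-2],[0,0,0],30],
    [[1.5,0,-4],[0,0,0],40],
    [[1,0,-6.2],[0,0,0],50],
    [[0,0,-8.2],[0,0,0],50],
    [[0,0,-8.2],[0,0,0],50],
    [[0,0,-8.2],[0,0,0],50]
  ]
}}

```text
time: 7.18
tool_pos: [0.4596, 0.2473, 0.2433]
tool_rot: [0.0, 0.788, 0.615, -0.0]
contact_force: [-0.5, -0.3, -0.3]
gripper_width: 0.502
grasp_force: 0.0
```

```bash
cat > fit.py <<'E'
from h import *
from scipy.optimize import least_squares
def mould(W,g):  # fit the shut mould's top face outline (pixels at z~.07) by area model
    m=(W[...,0]>.36)&(W[...,0]<.57)&(W[...,1]>.12)&(W[...,1]<.32)&(abs(W[...,2]-.0705)<.006)
    return W[m]
E
python3 - <<'E'
from fit import *
im,W,st=snap('wrist','w3'); print(st['time'],st['tool_pos'].round(4),st['tool_rot'].round(4))
q=mould(W,0); print(len(q),q[:,2].mean(),cv2.minAreaRect(q[:,:2].astype(np.float32)*1000))
g=np.full((480,480,3),255,np.uint8)
for x,y,z in q: cv2.circle(g,(int((0.32-y)*2400),int((.56-x)*2400)),1,(0,0,0),-1)
o=np.zeros((480,780,3),np.uint8); o[:,:480]=g; o[:250,480:]=cv2.resize(im[...,::-1],(400,250))[:,50:350]; cv2.imwrite('pics/m4.png',o)
E
```

```text
7.175 [0.4596 0.2473 0.2433] [ 2.000e-04  7.884e-01  6.151e-01 -5.000e-04]
3720 0.07036270001036656 ((467.2811584472656, 212.40420532226562), (48.795684814453125, 119.02022552490234), 75.15402221679688)
```

View pics/m4.png

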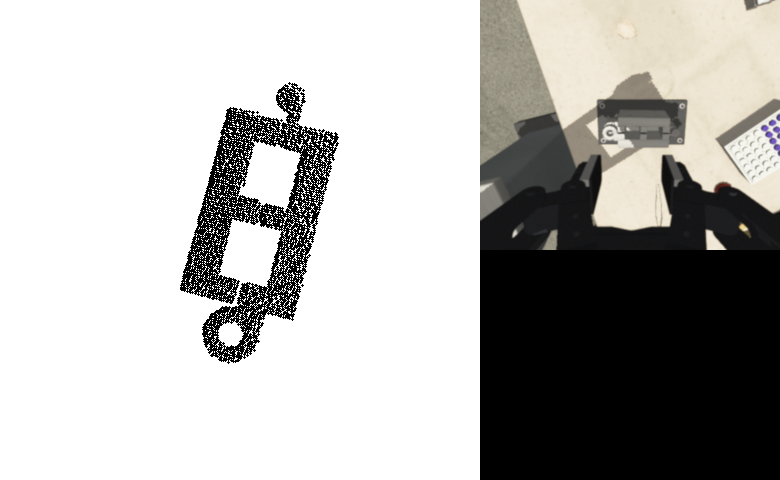

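>>> {"fn": "jog_arm", "kwargs": {
  "targets": [
    [[-2.3,0.6,0],[0,0,0.5],80],
    [[-4.7,1.2,0],[0,0,0.5],80],
    [[-7,1.8,0],[0,0,0.5],80],
    [[-9.4,2.4,0],[0,0,0.5],80],
    [[-11.8,3,0],[0,0,0.5],80],
    [[-14.2,3.7,0],[0,0,0.5],80],
    [[-16.5,4.3,0],[0,0,0.56],80],
    [[-18.8,4.9,0],[0,0,0.56],80]
  ]
}}

```text
time: 8.22
tool_pos: [0.4635, -0.2396, 0.2413]
tool_rot: [-0.002, 0.812, 0.584, -0.001]
contact_force: [1.3, 1.0, 1.3]
gripper_width: 0.801
grasp_force: 0.0
```

>>> {"fn": "jog_arm", "kwargs": {
  "targets": [
    [[-1,0,0.5],[0,0,0],80],
    [[-1,0,0.5],[0,0,0],80],
    [[-1,0,0.5],[0,0,0],80]
  ]
}}

```text
time: 8.6
tool_pos: [0.4562, -0.2609, 0.23]
tool_rot: [-0.001, 0.812, 0.584, -0.0]
contact_force: [-0.3, 0.7, -1.2]
gripper_width: 0.799
grasp_force: 0.0
```

```bash
python3 - <<'E'
from fit import *
W=np.load('w3.npz')['W']; q=mould(W,0)
c=np.array([.421,.2244]); 
r=q[np.hypot(*(q[:,:2]-c).T)<.0135][:,:2]
# ring fit: penalise radius outside [5.2,12], skipping the web side
def res(p):
    d=np.hypot(r[:,0]-p[0],r[:,1]-p[1]); return np.maximum(.0052-d,0)+np.maximum(d-.012,0)
f=least_squares(res,c); print('bore',f.x.round(4),len(r)); 
hole=[]; 
im,W,st=snap('wrist','w4'); p=st['tool_pos']; print(st['time'],p.round(4),st['tool_rot'].round(4))
q4=st['tool_rot']; Rm=R.from_quat([q4[1],q4[2],q4[3],q4[0]]).as_matrix()
m=(W[...,0]>0.38)&(W[...,0]<0.56)&(W[...,1]>-0.30)&(W[...,1]<-0.08)&(W[...,2]>0.055)&(W[...,2]<0.125)
n,l,ss,c=cv2.connectedComponentsWithStats(m.astype(np.uint8))
for i in range(1,n):
    Q=W[l==i]; 
    if len(Q)<40: continue
    t=Q[Q[:,2]>Q[:,2].max()-.006]; cc=cv2.minEnclosingCircle(t[:,:2].astype(np.float32)*1000)
    print(len(t),Q[:,2].max().round(4),t.mean(0).round(4),cc,'tool units',(Rm.T@np.array([cc[0][0]/1000-p[0],cc[0][1]/1000-p[1],0])/.025).round(3))
s=(W[...,0]>0.38)&(W[...,0]<0.56)&(W[...,1]>-0.30)&(W[...,1]<-0.08)&(abs(W[...,2]-.03)<.004)
print(cv2.minAreaRect(W[s][:,:2].astype(np.float32)*1000))
E
```

```text
bore [0.4215 0.2236] 435
8.6 [ 0.4562 -0.2609  0.23  ] [-1.300e-03  8.116e-01  5.842e-01 -2.000e-04]
490 0.1178 [ 0.4922 -0.1399  0.1153] ((492.1775207519531, -139.4649200439453), 8.40746784210205) tool units [ 5.064 -0.178  0.006]
300 0.0775 [ 0.4779 -0.1864  0.0754] ((477.9164123535156, -186.46437072753906), 8.177885055541992) tool units [ 3.101 -0.122  0.004]
298 0.0967 [ 0.464  -0.2306  0.0944] ((463.7824401855469, -230.8603515625), 8.23882007598877) tool units [ 1.237 -0.095  0.002]
((479.1480712890625, -188.66482543945312), (149.65313720703125, 35.98740005493164), 71.35028839111328)
```

>>> {"fn": "jog_arm", "kwargs": {
  "targets": [
    [[1.15,-0.1,1],[0,0,0],80],
    [[1.15,-0.1,3],[0,0,0],60],
    [[1.15,-0.1,5],[0,0,0],50],
    [[1.15,-0.1,6],[0,0,0],45],
    [[1.15,-0.1,6.36],[0,0,0],45],
    [[1.15,-0.1,6.36],[0,0,0],45]
  ]
}}

```text
time: 9.4
tool_pos: [0.4636, -0.2334, 0.0727]
tool_rot: [0.0, 0.811, 0.584, 0.0]
contact_force: [-0.1, 0.1, 0.8]
gripper_width: 0.447
grasp_force: 0.0
```

>>> {"fn": "jog_arm", "kwargs": {
  "targets": [
    [[0,0,0],[0,0,0],10],
    [[0,0,0],[0,0,0],5],
    [[0,0,0],[0,0,0],0],
    [[0,0,0],[0,0,0],0],
    [[0,0,0],[0,0,0],0],
    [[0,0,0],[0,0,0],0]
  ]
}}

```text
time: 10.15
tool_pos: [0.4641, -0.2347, 0.074]
tool_rot: [0.001, 0.812, 0.584, 0.0]
contact_force: [-0.3, 0.8, 6.4]
gripper_width: 0.15
grasp_force: 58.7
```

```bash
python3 - <<'E'
from h import *
st=state(); print(st)
E
```

```text
{'time': 10.15, 'joint_pos': array([-6.11453758e-01, -4.62001394e-02,  1.98824892e+00,  5.71796120e-05,
        1.19679888e+00, -2.87632319e-01]), 'joint_vel': array([-0.00055942,  0.00114559,  0.00109128, -0.0003021 ,  0.00154526,
       -0.00032656]), 'joint_efforts': array([-6.82872185e-02, -2.81603193e+01, -3.04624450e+01, -6.63854938e-03,
       -3.22805839e-01,  4.30645405e-04]), 'tool_pos': array([ 0.46405229, -0.23470308,  0.0740045 ]), 'tool_rot': array([1.28703929e-03, 8.11852496e-01, 5.83860977e-01, 4.77483472e-04]), 'contact_force': array([-0.32490033,  0.78838506,  6.38439553]), 'ft_torque': array([0.12563996, 0.17911249, 0.00279242]), 'grasp_force': 58.667575293802656, 'gripper_width': 0.1504111661696332}
```

>>> {"fn": "jog_arm", "kwargs": {
  "targets": [
    [[0,0,-0.5],[0,0,0],0],
    [[0,0,-1.2],[0,0,0],0],
    [[0,0,-2.2],[0,0,0],0],
    [[0,0,-4],[0,0,0],0],
    [[0,0,-6],[0,0,0],0],
    [[0,0,-7],[0,0,0],0]
  ]
}}

```text
time: 10.9
tool_pos: [0.464, -0.2345, 0.2523]
tool_rot: [0.003, 0.812, 0.584, 0.001]
contact_force: [-0.1, 0.2, -0.4]
gripper_width: 0.151
grasp_force: 58.7
```

>>> {"fn": "jog_arm", "kwargs": {
  "targets": [
    [[1.5,-0.7,0],[0,0,0],0],
    [[3.7,-1.6,0],[0,0,0],0],
    [[6,-2.6,0],[0,0,0],0],
    [[8.2,-3.6,0],[0,0,0],0],
    [[10.5,-4.6,0],[0,0,0],0],
    [[12.7,-5.6,0],[0,0,0],0],
    [[15,-6.6,0],[0,0,0],0],
    [[16.8,-7.4,0.5],[0,0,0],0]
  ]
}}

```text
time: 11.9
tool_pos: [0.4212, 0.2256, 0.2373]
tool_rot: [0.001, 0.811, 0.585, 0.002]
contact_force: [1.2, -0.5, -1.1]
gripper_width: 0.152
grasp_force: 58.7
```

>>> {"fn": "jog_arm", "kwargs": {
  "targets": [
    [[0,0,1],[0,0,0],0],
    [[0,0,2.4],[0,0,0],0],
    [[0,0,2.9],[0,0,0],0],
    [[0,0,2.9],[0,0,0],0]
  ]
}}

```text
time: 12.4
tool_pos: [0.4209, 0.2228, 0.1622]
tool_rot: [-0.0, 0.812, 0.584, -0.001]
contact_force: [0.4, 0.1, -0.7]
gripper_width: 0.153
grasp_force: 58.7
```

```bash
python3 - <<'E'
from h import *
im,W,st=snap('wrist','w5'); print(st['time'],st['tool_pos'].round(4),st['tool_rot'].round(4),st['gripper_width'],st['contact_force'].round(1))
i2,_,_=snap('side','side5'); i3,_,_=snap('scene','scene5')
a=cv2.resize(im[150:400,200:450],(500,500),interpolation=cv2.INTER_CUBIC); b=cv2.resize(i2[130:230,240:340],(280,280),interpolation=cv2.INTER_CUBIC); c=cv2.resize(i3[200:300,160:260],(280,280),interpolation=cv2.INTER_CUBIC)
o=np.zeros((560,780,3),np.uint8); o[:500,:500]=a; o[:280,500:]=b; o[280:,500:]=c; cv2.imwrite('pics/m5.png',o[...,::-1])
E
```

```text
12.4 [0.4209 0.2228 0.1622] [-2.000e-04  8.119e-01  5.838e-01 -6.000e-04] 0.1528742730839988 [ 0.4  0.1 -0.7]
```

View pics/m5.png

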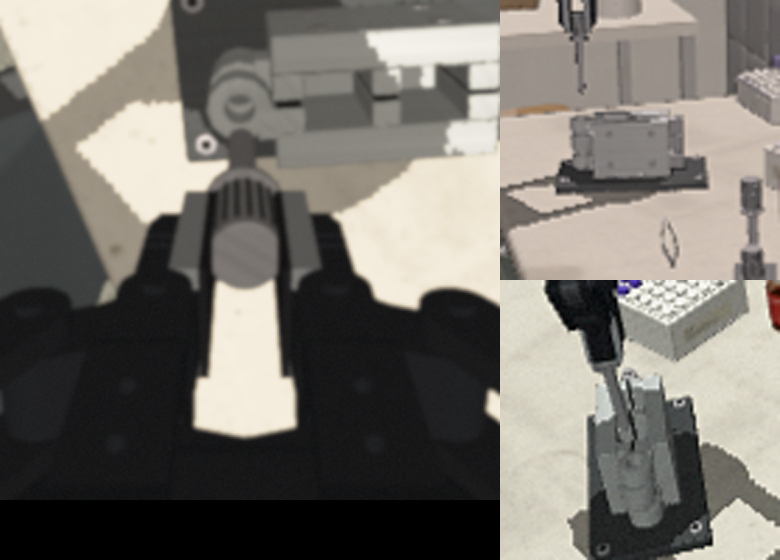

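Wrist crop: the pin is held, grip top at (245,255) and shank down to (240,130), with the bore just beyond it at (240,105). The side view shows the shank roughly upright. Now I measure pin axis against bore in the same image.

```bash
cat > rel.py <<'E'
from h import *
from scipy.optimize import least_squares
def rel(tag,st,bore0=(.4215,.2236)):
    s=np.load(tag+'.npz'); W=s['W']; p=st['tool_pos']; q4=st['tool_rot']
    Rm=R.from_quat([q4[1],q4[2],q4[3],q4[0]]).as_matrix(); T=(W-p)@Rm
    m=(abs(T[...,0])<.03)&(abs(T[...,1])<.012)&(T[...,2]>.005)&(T[...,2]<.068)&(W[...,2]>.078)
    Q=T[m]; print('shank px',len(Q),'z',Q[:,2].min(),Q[:,2].max())
    for lo in np.arange(.005,.07,.008):
        k=Q[(Q[:,2]>=lo)&(Q[:,2]<lo+.008)]
        if len(k)>5: print(round(lo,3),len(k),'x',k[:,0].min().round(4),k[:,0].max().round(4),'y',k[:,1].min().round(4),k[:,1].max().round(4))
    c=np.array(bore0); r=W[(abs(W[...,2]-.0705)<.005)&(np.hypot(W[...,0]-c[0],W[...,1]-c[1])<.0145)]
    def res(x):
        d=np.hypot(r[:,0]-x[0],r[:,1]-x[1]); return np.maximum(.0052-d,0)+np.maximum(d-.012,0)
    f=least_squares(res,c); print('bore',f.x.round(4),len(r),'in tool mm',(Rm.T@np.array([*(f.x-p[:2]),.07-p[2]])*1000).round(2))
E
python3 - <<'E'
from rel import *
st=state(); rel('w5',st)
E
```

```text
shank px 487 z 0.005018091486641744 0.06217652901395747
0.005 251 x 0.0048 0.0109 y -0.0089 0.008
0.021 10 x 0.0036 0.0045 y -0.0031 0.0011
0.029 66 x 0.0008 0.0045 y -0.0049 0.0028
0.037 58 x -0.0001 0.0043 y -0.005 0.0029
0.045 55 x -0.0004 0.0038 y -0.0051 0.0024
0.053 41 x 0.0001 0.0036 y -0.0048 0.0025
0.061 6 x -0.0006 0.0027 y -0.0049 0.0025
bore [0.4221 0.2232] 803 in tool mm [-0.3  -0.38 94.27]
```

>>> {"fn": "jog_arm", "kwargs": {
  "targets": [
    [[0,0.03,0.4],[0,0,0],0],
    [[0,0.03,0.8],[0,0,0],0],
    [[0,0.03,0.95],[0,0,0],0],
    [[0,0.03,1.1],[0,0,0],0],
    [[0,0.03,1.25],[0,0,0],0]
  ]
}}

```text
time: 13.18
tool_pos: [0.422, 0.2229, 0.1309]
tool_rot: [-0.0, 0.812, 0.584, 0.0]
contact_force: [-0.4, -0.4, 1.2]
gripper_width: 0.148
grasp_force: 58.8
```

```bash
python3 - <<'E'
from h import *
st=state(); print(st['tool_pos'].round(4),st['contact_force'].round(2),st['ft_torque'].round(3))
E
```

```text
[0.422  0.2229 0.1309] [-0.37 -0.38  1.2 ] [0.029 0.103 0.027]
```

>>> {"fn": "jog_arm", "kwargs": {
  "targets": [
    [[0,0,0.2],[0,0,0],0],
    [[0,0,0.4],[0,0,0],0],
    [[0,0,0.4],[0,0,0],0]
  ]
}}

```text
time: 13.55
tool_pos: [0.4215, 0.2227, 0.1203]
tool_rot: [-0.0, 0.812, 0.584, -0.001]
contact_force: [-1.5, -0.0, -0.2]
gripper_width: 0.151
grasp_force: 58.7
```

>>> {"fn": "jog_arm", "kwargs": {
  "targets": [
    [[0,0,0.2],[0,0,0],0],
    [[0,0,0.4],[0,0,0],0],
    [[0,0,0.4],[0,0,0],0]
  ]
}}

```text
time: 13.92
tool_pos: [0.4215, 0.2227, 0.1102]
tool_rot: [-0.0, 0.812, 0.584, -0.001]
contact_force: [-1.9, 0.6, -1.2]
gripper_width: 0.156
grasp_force: 58.8
```

>>> {"fn": "jog_arm", "kwargs": {
  "targets": [
    [[0,0,0.2],[0,0,0],0],
    [[0,0,0.4],[0,0,0],0],
    [[0,0,0.5],[0,0,0],0],
    [[0,0,0.5],[0,0,0],0]
  ]
}}

```text
time: 14.42
tool_pos: [0.4214, 0.2226, 0.0978]
tool_rot: [-0.0, 0.812, 0.584, -0.001]
contact_force: [-4.0, 0.3, -0.7]
gripper_width: 0.145
grasp_force: 59.1
```

>>> {"fn": "jog_arm", "kwargs": {
  "targets": [
    [[0,0,0.2],[0,0,0],0],
    [[0,0,0.4],[0,0,0],0],
    [[0,0,0.4],[0,0,0],0]
  ]
}}

```text
time: 14.8
tool_pos: [0.421, 0.2225, 0.0878]
tool_rot: [-0.0, 0.812, 0.584, -0.001]
contact_force: [-5.9, -1.7, 0.0]
gripper_width: 0.153
grasp_force: 59.2
```

>>> {"fn": "jog_arm", "kwargs": {
  "targets": [
    [[0,-0.02,0.1],[0,0,0],0],
    [[0,-0.02,0.2],[0,0,0],0],
    [[0,-0.02,0.3],[0,0,0],0],
    [[0,-0.02,0.3],[0,0,0],0]
  ]
}}

```text
time: 15.3
tool_pos: [0.4207, 0.2224, 0.0807]
tool_rot: [0.0, 0.812, 0.584, -0.001]
contact_force: [-6.6, -3.0, 2.2]
gripper_width: 0.151
grasp_force: 59.4
```

>>> {"fn": "jog_arm", "kwargs": {
  "targets": [
    [[0,0,0.05],[0,0,0],0],
    [[0,0,0.1],[0,0,0],0],
    [[0,0,0.1],[0,0,0],0]
  ]
}}

```text
time: 15.68
tool_pos: [0.4208, 0.2225, 0.0798]
tool_rot: [-0.0, 0.812, 0.584, -0.002]
contact_force: [-11.1, -4.2, 11.5]
gripper_width: 0.152
grasp_force: 60.4
```

Resistance has risen at the expected height. I'll release, rise and check seating.

>>> {"fn": "jog_arm", "kwargs": {
  "targets": [
    [[0,0,0],[0,0,0],30],
    [[0,0,0],[0,0,0],50],
    [[0,0,0],[0,0,0],50],
    [[0,0,-1],[0,0,0],60],
    [[0,0,-3],[0,0,0],75],
    [[-1,0,-5],[0,0,0],75],
    [[-2,0,-5],[0,0,0],75],
    [[-2,0,-5],[0,0,0],75]
  ]
}}

```text
time: 16.68
tool_pos: [0.406, 0.175, 0.2042]
tool_rot: [0.0, 0.812, 0.583, 0.001]
contact_force: [0.1, 0.1, -1.7]
gripper_width: 0.751
grasp_force: 0.0
```

```bash
python3 - <<'E'
from fit import *
im,W,st=snap('wrist','w6'); p=st['tool_pos']; print(st['time'],p.round(4),st['tool_rot'].round(4),st['contact_force'].round(1))
i2,_,_=snap('side','side6')
near=np.hypot(W[...,0]-.421,W[...,1]-.223)<.02
Q=W[near&(W[...,2]>.073)]; print(len(Q),Q[:,2].max(),np.histogram(Q[:,2],bins=np.arange(.07,.115,.004)))
t=Q[Q[:,2]>Q[:,2].max()-.004]; print('top',t.mean(0))
q=mould(W,0); m=np.hypot(q[:,0]-.421,q[:,1]-.223)>.016
q=q[m]; print(len(q),cv2.minAreaRect(q[:,:2].astype(np.float32)*1000))
a=cv2.resize(im,(500,312)); b=cv2.resize(i2[130:230,240:340],(280,280),interpolation=cv2.INTER_CUBIC)
o=np.zeros((312,780,3),np.uint8); o[:,:500]=a; o[:280,500:]=b; cv2.imwrite('pics/m6.png',o[...,::-1])
E
```

```text
16.675 [0.406  0.175  0.2042] [5.000e-04 8.124e-01 5.831e-01 1.100e-03] [ 0.1  0.1 -1.7]
483 0.10164302880104834 (array([ 40,  21,   5,   3,  10,   5,  34, 365,   0,   0,   0]), array([0.07 , 0.074, 0.078, 0.082, 0.086, 0.09 , 0.094, 0.098, 0.102,
       0.106, 0.11 , 0.114]))
top [0.42132474 0.22371769 0.0996136 ]
4958 ((478.43365478515625, 208.54718017578125), (48.10159683227539, 96.07856750488281), 75.75203704833984)
```

View pics/m6.png

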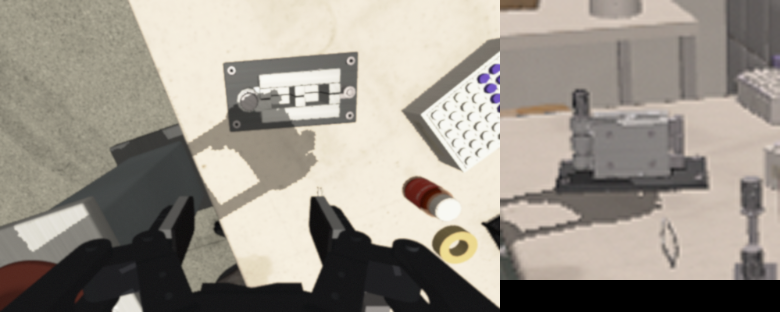

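The pin is home: its top measures 0.099 m and its position agrees with the bore. Mould axis is -14.25° and its origin about (0.4715, 0.2106). Next I turn the tool to straddle both halves.

>>> {"fn": "jog_arm", "kwargs": {
  "targets": [
    [[0.4,0.4,0],[0,0,1.3],100],
    [[0.8,0.8,0],[0,0,2.6],100],
    [[1.2,1.2,0],[0,0,3.9],100],
    [[1.6,1.6,0],[0,0,5.2],100],
    [[2,2,0],[0,0,6.5],100],
    [[2.2,2.04,0],[0,0,7.8],100],
    [[2.2,2.04,0],[0,0,9.1],100],
    [[2.2,2.04,0],[0,0,10.4],100]
  ]
}}

```text
time: 17.77
tool_pos: [0.4712, 0.2124, 0.202]
tool_rot: [0.0, 0.994, -0.105, -0.001]
contact_force: [-0.1, -0.3, -0.3]
gripper_width: 0.997
grasp_force: 0.0
```

>>> {"fn": "jog_arm", "kwargs": {
  "targets": [
    [[0,0,0],[0,0,0.3],100],
    [[0,0,0],[0,0,0.3],100],
    [[0,0,0],[0,0,0.3],100]
  ]
}}

```text
time: 18.15
tool_pos: [0.4712, 0.2119, 0.2028]
tool_rot: [0.0, 0.992, -0.123, -0.001]
contact_force: [-0.2, -0.5, -0.6]
gripper_width: 1.001
grasp_force: 0.0
```

```bash
python3 - <<'E'
from fit import *
im,W,st=snap('wrist','w7'); p=st['tool_pos']; print(st['time'],p.round(4),st['tool_rot'].round(4),st['joint_pos'].round(2),st['gripper_width'])
q4=st['tool_rot']; Rm=R.from_quat([q4[1],q4[2],q4[3],q4[0]]).as_matrix()
q=mould(W,0); q=q[np.hypot(q[:,0]-.421,q[:,1]-.223)>.016]; T=(q-p)@Rm
print(len(q),cv2.minAreaRect(T[:,:2].astype(np.float32)*1000), np.percentile(T,[0.5,99.5],axis=0).round(4))
Q=W[(np.hypot(W[...,0]-.421,W[...,1]-.223)<.016)&(W[...,2]>.094)]; print('pin top',Q.mean(0).round(4),((Q.mean(0)-p)@Rm).round(4))
E
```

```text
18.15 [0.4712 0.2119 0.2028] [ 2.000e-04  9.925e-01 -1.225e-01 -6.000e-04] [ 0.28 -0.19  1.89  0.    1.44  2.09] 1.0009406409348853
4326 ((7.585163116455078, 1.9897956848144531), (48.125450134277344, 95.67321014404297), 89.98707580566406) [[-0.0388 -0.0218  0.1302]
 [ 0.0539  0.0257  0.1373]]
pin top [0.4223 0.2227 0.0989] [-0.05    0.0014  0.1039]
```

>>> {"fn": "jog_arm", "kwargs": {
  "targets": [
    [[0,0.07,1],[0,0,0],100],
    [[0,0.07,2.6],[0,0,0],100],
    [[0,0.07,4],[0,0,0],100],
    [[0,0.07,5.2],[0,0,0],100],
    [[0,0.07,6.2],[0,0,0],100],
    [[0,0.07,6.8],[0,0,0],100],
    [[0,0.07,6.8],[0,0,0],100]
  ]
}}

```text
time: 19.08
tool_pos: [0.4702, 0.2096, 0.0325]
tool_rot: [0.0, 0.992, -0.123, -0.001]
contact_force: [0.8, 0.4, 0.1]
gripper_width: 0.997
grasp_force: 0.0
```

>>> {"fn": "jog_arm", "kwargs": {
  "targets": [
    [[0,0,0],[0,0,0],70],
    [[0,0,0],[0,0,0],65],
    [[0,0,0],[0,0,0],60],
    [[0,0,0],[0,0,0],58],
    [[0,0,0],[0,0,0],58]
  ]
}}

```text
time: 19.7
tool_pos: [0.4713, 0.21, 0.0339]
tool_rot: [-0.0, 0.992, -0.123, 0.0]
contact_force: [0.9, 1.3, 0.4]
gripper_width: 0.584
grasp_force: 0.4
```

Now squeeze.

>>> {"fn": "jog_arm", "kwargs": {
  "targets": [
    [[0,0,0],[0,0,0],50],
    [[0,0,0],[0,0,0],40],
    [[0,0,0],[0,0,0],30],
    [[0,0,0],[0,0,0],20],
    [[0,0,0],[0,0,0],10],
    [[0,0,0],[0,0,0],0],
    [[0,0,0],[0,0,0],0],
    [[0,0,0],[0,0,0],0]
  ]
}}

```text
time: 20.7
tool_pos: [0.4711, 0.2097, 0.0345]
tool_rot: [-0.0, 0.992, -0.123, -0.0]
contact_force: [-5.7, -6.3, 7.6]
gripper_width: 0.522
grasp_force: 60.2
```

```bash
python3 - <<'E'
from h import *
st=state(); print(st['time'],st['tool_pos'].round(4),st['tool_rot'].round(4),st['contact_force'].round(1),st['gripper_width']*85,st['grasp_force'])
i2,_,_=snap('side','side8'); i3,_,_=snap('scene','scene8')
b=cv2.resize(i2[120:300,200:400],(400,360),interpolation=cv2.INTER_CUBIC); c=cv2.resize(i3[190:310,140:270],(390,360),interpolation=cv2.INTER_CUBIC)
cv2.imwrite('pics/m8.png',np.hstack([b,c])[...,::-1])
E
```

```text
20.7 [0.4711 0.2097 0.0345] [-2.000e-04  9.924e-01 -1.229e-01 -2.000e-04] [-5.7 -6.3  7.6] 44.3417257210371 60.22431135177612
```

View pics/m8.png

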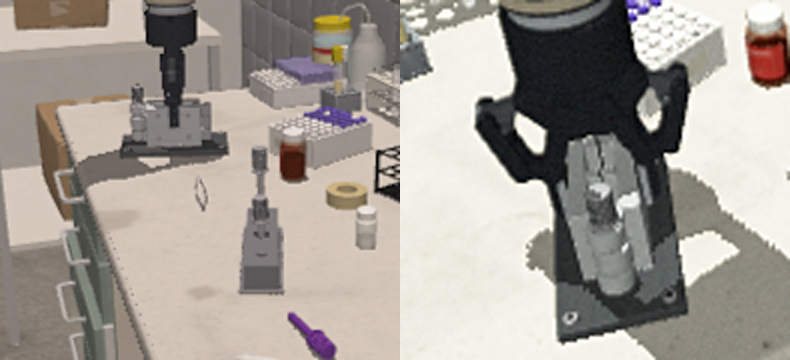

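The fingers straddle both halves with 60 N on the pads, where 6 N squeezes the seal fully. The pin head sits on the top knuckle, the other two pins stand in the stand, and the named bystanders visible here look undisturbed. The purple look-alike stood balanced on its tip at the start. It was already lying in the first wrist view at 1.1 s, when the gripper had stayed well above it. I hand in while holding.

```bash
python3 -c "
from plant import *
print(job_done())"
```

```text
the job is handed in; nothing more can be done
None
```

The job is handed in at about 21 s: the mould was swung shut, pin_b (57 mm) pushed home, and the arm is still gripping the two halves together at 60 N, though I judged the squeeze from that force, not by measuring the seal; the purple look-alike pin fell over in the first second, with the gripper well above it.

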